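Unclip the suction pump cover, set its regulator to 4 and start it

TASK

Get the laboratory suction pump running at setting 4: squeeze the two orange snap tabs together to unclip the blue cover, lift it off and set it down, right way up and flat on the floor of the steel tray, without dropping it. Then turn the regulator sleeve that was underneath to 4, let go of it, and last of all push the green lever all the way over, away from the robot's side. Leave the jar in the tray and the other things on the bench where they stand.

Things in the scene. Friction and masses are not known exactly. Their poses are not given: they have to be found in the camera images.
- pump: White box pump with a blue band, fixed, 150 (x) x 210 (y) x 90 mm high, origin at the centre of its underside, flat deck at z 90 mm, x axis pointing away from the robot (within 0.25 rad). In its frame the sleeve's vertical axis is at x 0, y -45 mm; the lever's housing (70 x 50 x 25 mm) stands on the deck at x 0, y +65 mm. Two 6 mm high kerbs stand inside the cover's end walls.
- keeper (a point): Top inner edge of the lip of the dark steel keeper on the deck at the +y side of the cover; a twin stands at the -y side. Each is 14 mm high and 30 mm long (pump x) and fills 47 to 59 mm from the sleeve's axis along the pump's y; below its lip (underside 9.5 mm over the deck) sits a hook of the cover.
- numeral_4 (a point): Numeral 4, printed on the deck beside a green dot. Numerals 1 to 6 lie round the far side of the sleeve, 31 mm from its axis, in directions (angle from the pump's +x towards +y) 0.875, 0.525, 0.175, -0.175 (the 4), -0.525 and -0.875 rad.
- cover: Loose blue clip-on hood, about 0.16 kg, open below, 100 (x) x 64 (y) mm, flat top at 51 mm; origin at the centre of its lower edge, z up. At the start it is clipped on the deck over the sleeve (origin on the deck at the sleeve's axis, axes along the pump's) with 2.5 mm of sideways play and 1.5 mm of lift. Stands flat on its lower edge when set down.
- tabs (a point): Point midway between the two orange tab pads, 71 mm above the cover's lower edge. The upright ribbed pads are 26 mm long (cover x), outer faces at cover y +/-24 mm (48 mm across; 32 mm squeezed), from 56 to 86 mm above the lower edge. Below them flat webs (top at 56 mm) run out to y +/-45 mm and arms go down to hooks that reach y +/-51 mm.
- tab_left (a joint): Inward travel of the tab at the cover's +y side, m: 0 sprung out (hooked under the keeper), 0.008 fully in; clear of the keeper from about 0.005. Spring: 3 N to start, 7 N fully in; springs out when let go. Squeeze both fully and hold them so while lifting straight up 30 mm or more; the cover can be carried by the squeezed tabs.
- tab_right (a joint): The same for the tab at the cover's -y side.
- tray: Fixed steel tray, 260 (x) x 170 (y) mm, rim 15 mm high, walls 5 mm, inner floor 5 mm above its origin (centre of its underside, on the bench). It stands to the left or to the right of the pump, its x roughly away from the robot. The red-capped jar stands in its far (+x) half; the half nearest the robot is free for the cover (for instance cover origin at tray x -45 mm, y 0, axes along the tray's).
- jar: Jar with red cap standing in the tray, 42 mm across, 55 mm high, origin under its centre. Must stay.
- sleeve (a joint): Regulator sleeve: turn in rad, growing clockwise seen from above; it clicks into detents 0.35 rad apart: 0 is setting 1, 0.35 is 2, 0.70 is 3, 1.05 is 4, 1.40 is 5, 1.75 is 6 (red pointer line on the sleeve at that numeral). Starts at 1, 2 or 3. About 0.2 N m carries it over a detent; let go, it settles in the nearest one.
- sleeve_top (a point): Centre of the sleeve's top face: vertical metal cylinder 38 mm in diameter, top 42 mm above the pump's deck, ribbed grip over its upper part; can be taken from above in any direction. Fingertips no lower than 16 mm above the deck clear the keepers.
- run_lever (a joint): Green-knobbed lever on the pump's deck, rad: 0 leaning towards the pump's -x (robot) side = stopped, 1.0 leaning to +x, against its stop = running. Pivot 22 mm above the deck at pump x 0, y +65 mm, axis along the pump's y; some 0.06 N m of friction, stays where left.
- run_lever_tip (a point): Centre of the lever's green ball (26 mm in diameter), 60 mm from the pivot; at the start it is 75 mm above the deck at about pump x -29 mm; on its way over it rises to 82 mm, so what is carried across it must be more than 95 mm above the deck.
- bottle: Bystander: bottle 68 mm across, 170 mm high, origin under its centre.
- beaker: Bystander: glass beaker 72 mm across, 95 mm high, origin under its centre.
- dishes: Bystander: stack of three flat round dishes, 93 mm across, 44 mm high, origin under its centre.
- timer: Bystander: white bench timer lying flat, 65 x 65 mm, 20 mm high, origin under its centre.
- marker: Bystander: marker pen lying flat, 125 mm long along its x, 14 mm thick, origin on the bench near its middle.
- rack: Yellow rack with capped tubes, fixed, 200 (x) x 100 (y) mm, 82 mm high, on the other side of the pump from the tray; origin under its centre.

How it is judged:
On the way, in this order (a step that is already met when the one before it is completed fails the run):
1. both tabs are squeezed in, and the cover is raised off the deck by them (value of joint each of tab_left, tab_right above 0.003 m and z of cover in the frame of pump above 0.11 m), for 0.1 s.
2. the cover rests in the tray, let go (z of cover in the frame of tray below 0.01 m and x of cover in the frame of tray between -0.08 and 0.08 m and y of cover in the frame of tray between -0.035 and 0.035 m and angle between cover's own z axis and vertical below 0.1 rad and linear speed of cover below 0.03 m/s and contact force between the fingers and cover below 0.1 N), for 0.2 s.
3. the sleeve is at 4, let go (value of joint sleeve between 0.95 and 1.15 rad and velocity of joint sleeve between -0.1 and 0.1 rad/s and contact force between the fingers and pump below 0.1 N), for 0.2 s.
4. the lever is pushed over to running (value of joint run_lever above 0.85 rad), for 0.1 s.
At the end, for the whole second after the job is handed in: The cover lies right way up (tilt under 0.1 rad) and still on the tray's floor (origin less than 10 mm above the tray's underside, within 80 mm in x and 35 mm in y of its centre), the sleeve stands at 4 (1.05 +/- 0.10 rad), the lever is over (above 0.85 rad), and all are let go (all of step 2 and all of step 3 and value of joint run_lever above 0.85 rad); the robot touches nothing.
It fails at once if the cover is dropped (it moves faster than 0.7 m/s without being held) (linear speed of cover above 0.7 m/s and contact force between the fingers and cover below 0.1 N).
It fails at once if the lever is pushed over (above 0.5 rad) while the sleeve is not at 4 (value of joint run_lever above 0.5 rad and (value of joint sleeve below 0.9 rad or value of joint sleeve above 1.2 rad)).
It fails at once if one of the bystanders (jar, bottle, beaker, dishes, timer, marker) is shifted by more than 30 mm (distance of any of jar, bottle, beaker, dishes, timer, marker from where it was at the start of the episode above 0.03 m).
It fails at once if the jar, the bottle or the beaker is tipped over (angle between any of jar, bottle, beaker's own z axis and vertical above 0.6 rad).
It also fails if it takes over 58 s, if anything falls off the work surface, if the arm or the gripper's body presses on something with over 40 N, if the wrist force passes 120 N, or if a joint passes its speed limit or range.

ROBOT

A 7-joint arm with a two-finger parallel gripper is mounted at the origin on the work surface. World frame = base frame: x ahead of the robot, y to its left, z up, the work surface at z = 0. Lengths are in m, angles in rad, forces in N, time in s.
With the tool pointing down it reaches from about 0.35 to 0.9 m from the base axis. Payload 19.9 kg.
Tool frame: the origin (TCP) lies at the very end of the fingers, on their centre line; the grasp point (between the pads) lies 19 mm behind it; z points along the fingers, y is the direction in which the jaws open and shut (so a half turn about z gives the same grasp; the last joint's range is limited). The gripper opens to 85 mm and grips with 20 to 120 N. Pads are 22 mm wide; open, the fingers measure 114 mm over their backs; the gripper's body (76 mm by 85 mm) begins 54 mm behind the grasp point. The pads swing forward as they close: fully open they stand 13 mm farther back than shut.
Start: joints at [-0.042, 0.417, -0.01, 1.614, 0.005, 1.111, -0.053], TCP at [0.625, 0, 0.206] pointing down, gripper open.
Joint ranges: [-2.81, 2.81], [-0.39, 2.02], [-1.27, 1.25], [0.06, 2.57], [-1.19, 4.33], [0.19, 2], [-2.82, 2.82]. Speed limits (rad/s): [1.89, 1.89, 2.39, 2.39, 3.01, 3.01, 3.01].

INTERFACE

Orientations are given as a 3x3 rotation matrix whose columns are the frame's x, y, z axes.
In Python, from plant import get_obs, viewer, order gives the robot as it stands.
- The arm moves only by the shell command python3 -m jog 'ROWS' [FORCE]. ROWS is JSON, one flat list of numbers, 7 for each row, row after row: the finger opening in mm, from 0 to 85.4, then the shift along the world's x, y, z normalised to -1 to 1, where 1 is 0.3 m, then the turn, a rotation vector about the world's x, y, z normalised to -1 to 1, where 1 is 90 degrees. In form: [grip, dx, dy, dz, wx, wy, wz, grip, dx, dy, dz, wx, wy, wz, ...]. A call has 1 to 10 rows; each row shifts and turns the commanded pose from where the row before left it; what a row does not reach is not made up. A row lasts 1/8 s, in which the tool goes at most 62.5 mm and 10.7 degrees, less where a joint would pass 70% of its speed; a pose out of reach is approached as far as the arm can. A call with a number of a shift or a turn outside -1 to 1 is refused whole. A call with a gripper value outside its range is refused whole. The fingers move at their own pace and stop on an object; FORCE is the grip in N (left out, the last holds). Time passes only in rows, so rows that do not move let the fingers close. It gives the time, the measured TCP pose, the force and the opening at its end, in the units of the state.
- get_obs(): the state, without advancing time (a new reading comes with each control period).
- viewer.camera(name): name is "scene" or "side" or "wrist"; returns the picture (420x560x3 uint8, blue, green, red); there is no depth.
- viewer.camera_params(name): a dict with "vertical_fov" (degrees; the focal length in pixels is half the picture's height over the tangent of half this angle, whatever the lens; pixels are square), "cx", "cy" (the principal point, pixels), "rvec" (rotation vector, rad) and "tvec" (3), from world to camera coordinates, as OpenCV has them. Camera axes: x right, y down, z forward; pixel columns grow to the right and rows downward; lengths in m; the calibration is good to about 2 mm. The wrist camera is an equidistant fisheye: a pixel r from the principal point sees the ray r / f radians off the axis. A picture is of the moment at which its call begins: read the wrist's pose just before it. camera_params takes no time and is no camera call; for the wrist camera it gives the pose at the moment of the call.
- order.hand_in(): hands the job in, once; it reports no verdict.
The state is a dict: "clock": time; "joint_pos": joint angles; "qvel": joint speeds; "joint_torque": joint torques, N m; "tool_pos": TCP position; "eef_rot": TCP orientation; "ft_force": force on the tool from outside, world axes, zero at the start; "moment": the same for the moment, N m; "grip_width": opening from 0.0 (shut) to 1.0 (fully open).
Only numpy, scipy, OpenCV 4.12 (cv2) and the standard library are available. Lean on these libraries where they do the work, as an engineer would, in place of code of your own. Each camera call takes 0.05 s, during which the arm holds its last target.

## Working session

There is one attempt and no reset: what is moved stays moved. The work goes in short steps, Python scripts to look and compute and a shell command to move; the robot and the scene stay as the last step left them, time stands still between calls to the robot, and variables do not carry over. Pictures are saved under pics/ and viewed, and the job is handed in when it is done.

```bash
ls; mkdir -p pics
python3 - <<'E'
from plant import get_obs, viewer
import cv2
o=get_obs();print(o)
for n in ["scene","side","wrist"]:
    print(n,viewer.camera_params(n)); cv2.imwrite(f"pics/a_{n}.png",viewer.camera(n))
E
```

```text
pics
{'clock': 0.0, 'joint_pos': array([-0.04151029,  0.41797074, -0.01031929,  1.6141547 ,  0.00468529,
        1.11068328, -0.05300237]), 'qvel': array([-2.31155482e-03, -3.43476058e-05, -2.56939332e-04,  1.06571204e-03,
       -6.88264242e-04,  1.66931489e-03,  8.31252767e-04]), 'joint_torque': array([ 3.43503270e-04, -8.64444852e+01,  6.79280274e-01, -4.34903777e+01,
        1.92400004e-02,  7.37222959e-03,  1.31192037e-04]), 'tool_pos': array([6.24636607e-01, 8.41468590e-06, 2.05770404e-01]), 'eef_rot': array([[-2.44664489e-05,  9.99999292e-01, -1.18991153e-03],
       [ 9.99999997e-01,  2.43830485e-05, -7.01040392e-05],
       [-7.00749759e-05, -1.18991324e-03, -9.99999290e-01]]), 'ft_force': array([ 0.54617579, -0.08725493,  0.36188262]), 'moment': array([ 0.02481838, -0.00923939,  0.00337768]), 'grip_width': 1.001325440165128}
scene {'vertical_fov': 57.86171824715708, 'cx': 280.8266904811191, 'cy': 201.25510210150284, 'rvec': array([ 1.03637592,  2.63507258, -0.73877362]), 'tvec': array([ 0.40530826, -0.2754259 ,  1.08630377])}
side {'vertical_fov': 47.706511198730574, 'cx': 283.07224770192227, 'cy': 207.59072131675313, 'rvec': array([ 2.36369998, -0.33871067,  0.12157559]), 'tvec': array([-0.53717568,  0.18924942,  1.08538352])}
wrist {'vertical_fov': 65.70646984690485, 'cx': 278.58410621943796, 'cy': 209.1473907863381, 'rvec': array([-2.85955520e+00, -8.31709119e-04,  1.86876636e-03]), 'tvec': array([-0.62515852, -0.03585592,  0.37777052])}
```

View pics/a_scene.png

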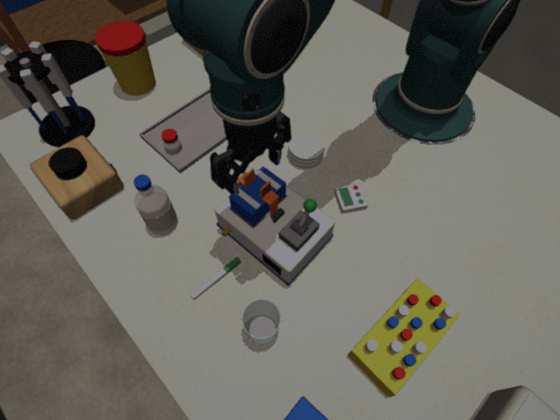

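View pics/a_side.png

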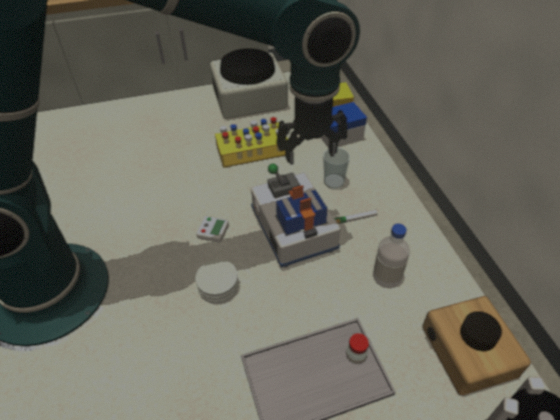

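View pics/a_wrist.png

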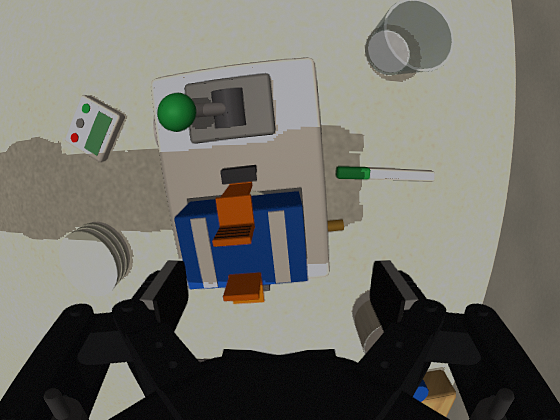

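```bash
cat > h.py <<'E'
import numpy as np, cv2
from plant import get_obs, viewer
def ray(name,u,v,P=None):
    P=P or viewer.camera_params(name)
    f=210/np.tan(np.radians(P["vertical_fov"])/2)
    R=cv2.Rodrigues(np.array(P["rvec"]))[0]; t=np.array(P["tvec"])
    a=np.array([u-P["cx"],v-P["cy"]])
    if name=="wrist":
        r=np.hypot(*a); th=r/f
        d=np.array([*(a/max(r,1e-9)*np.sin(th)),np.cos(th)])
    else: d=np.array([*(a/f),1.0])
    return -R.T@t, R.T@(d/np.linalg.norm(d))
def onz(name,u,v,z,P=None):
    c,d=ray(name,u,v,P); return c+d*(z-c[2])/d[2]
def proj(name,p,P=None):
    P=P or viewer.camera_params(name)
    f=210/np.tan(np.radians(P["vertical_fov"])/2)
    R=cv2.Rodrigues(np.array(P["rvec"]))[0]; q=R@np.array(p)+np.array(P["tvec"])
    if name=="wrist":
        th=np.arctan2(np.hypot(q[0],q[1]),q[2]); e=q[:2]/np.hypot(q[0],q[1])*th*f
    else: e=q[:2]/q[2]*f
    return e+[P["cx"],P["cy"]]
def cross(*rs):
    A=np.zeros((3,3));b=np.zeros(3)
    for c,d in rs:
        M=np.eye(3)-np.outer(d,d);A+=M;b+=M@c
    p=np.linalg.solve(A,b)
    return p,[np.linalg.norm((np.eye(3)-np.outer(d,d))@(p-c)) for c,d in rs]
E
python3 - <<'E'
import cv2
w=cv2.imread('pics/a_wrist.png');cv2.imwrite('pics/a_wz.png',cv2.resize(w[40:320,140:350],None,fx=2.1,fy=2.1,interpolation=cv2.INTER_CUBIC))
s=cv2.imread('pics/a_side.png');cv2.imwrite('pics/a_sz.png',cv2.resize(s[300:420,220:420],None,fx=4,fy=4,interpolation=cv2.INTER_CUBIC))
cv2.imwrite('pics/a_sp.png',cv2.resize(s[150:280,230:370],None,fx=4.5,fy=4.5,interpolation=cv2.INTER_CUBIC))
E
```

```text
(no output)
```

View pics/a_wz.png

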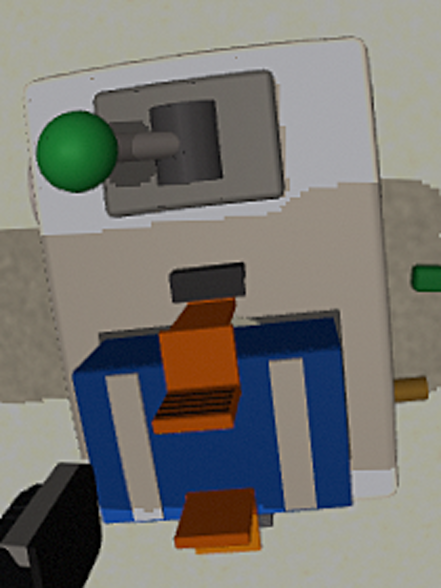

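View pics/a_sz.png

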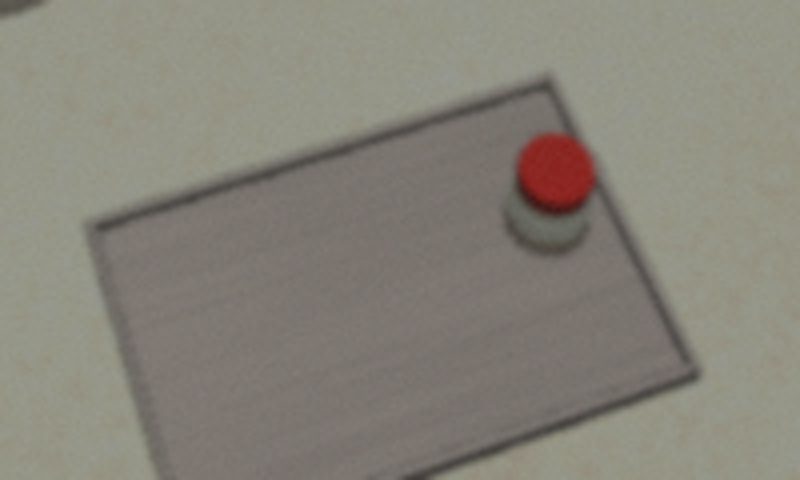

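View pics/a_sp.png

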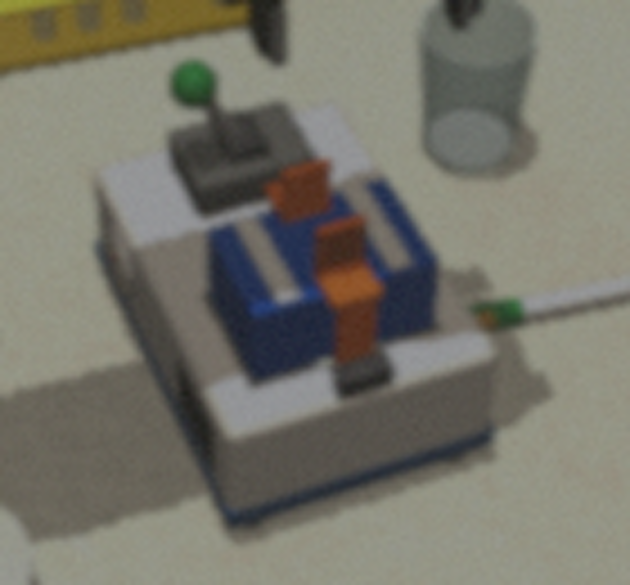

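Run:
```python
from h import *
P=viewer.camera_params("wrist")
print("cam",ray("wrist",0,0,P)[0])
W=lambda x,y,z:onz("wrist",x/2.1+140,y/2.1+40,z,P).round(4)
H=[W(*p,.115) for p in [(97,85),(270,70),(283,195),(108,215)]]
print("housing",H,np.mean(H,0)); 
C=[W(*p,.141) for p in [(75,372),(340,347),(353,505),(103,521)]]
print("covertop",C,np.mean(C,0))
for z in (.09,): print("deck edges",W(367,60,z),W(397,480,z),W(35,120,z),W(80,360,z), "front",W(60,75,z),W(330,40,z))
print("keeper top",[W(*p,.104) for p in [(170,272),(244,263),(244,292),(172,302)]])
b=W(77,151,.165);print("ball",b)
# side
Ps=viewer.camera_params("side")
S=lambda x,y,z:onz("side",x,y,z,Ps).round(4)
T=[S(*p,.015) for p in [(357,320),(243,356),(394.3,393.8)]]
print("tray",T,np.linalg.norm(T[0]-T[1]),np.linalg.norm(T[0]-T[2]),"centre",(T[1]+T[2])/2, "yaw",np.arctan2(*(T[0]-T[1])[1::-1]),np.arctan2(*(T[0]-T[2])[1::-1])-np.pi/2)
print("ball",cross(ray("wrist",77/2.1+140,151/2.1+40,P),ray("side",230+193/4.5,150+82/4.5,Ps)))
for n,u,v,h in [("jar cap",220+556/4,300+172/4,.055),]: print(n,S(u,v,h))
# webs: outer edges at z .146, pad top z .176
print("web+y outer", W(176,330,.146),W(236,300,.146))
print("pad top edges",[W(*p,.176) for p in [(153,432),(236,428),(175,545),(252,540),(187,492),(256,489)]])
```

```text
cam [0.62566465 0.07094266 0.37205641]
housing [array([0.5518, 0.103 , 0.115 ]), array([0.6176, 0.106 , 0.115 ]), array([0.6224, 0.0587, 0.115 ]), array([0.5551, 0.0524, 0.115 ])] [0.586725 0.080025 0.115   ]
covertop [array([ 0.546 , -0.0025,  0.141 ]), array([0.6426, 0.007 , 0.141 ]), array([ 0.6492, -0.0559,  0.141 ]), array([ 0.5505, -0.0648,  0.141 ])] [ 0.597075 -0.02905   0.141   ]
deck edges [0.6562 0.1141 0.09  ] [ 0.6745 -0.071   0.09  ] [0.5165 0.0933 0.09  ] [ 0.5314 -0.0131  0.09  ] front [0.5281 0.1118 0.09  ] [0.6411 0.1223 0.09  ]
keeper top [array([0.5769, 0.028 , 0.104 ]), array([0.6067, 0.0313, 0.104 ]), array([0.6066, 0.0196, 0.104 ]), array([0.5772, 0.0156, 0.104 ])]
ball [0.5594 0.0765 0.165 ]
tray [array([ 0.6426, -0.2776,  0.015 ]), array([ 0.3921, -0.2887,  0.015 ]), array([ 0.6506, -0.4439,  0.015 ])] 0.25074580754221987 0.16649231213482502 centre [ 0.52135 -0.3663   0.015  ] yaw 0.04428240959548306 0.04806877589542635
ball (array([0.55842411, 0.07680178, 0.16361155]), [np.float64(0.000534851092476833), np.float64(0.0005348510924767037)])
jar cap [ 0.6144 -0.3462  0.055 ]
web+y outer [0.5858 0.0145 0.146 ] [0.6068 0.0249 0.146 ]
pad top edges [array([ 0.582 , -0.0111,  0.176 ]), array([ 0.6084, -0.0094,  0.176 ]), array([ 0.5862, -0.0527,  0.176 ]), array([ 0.6125, -0.0501,  0.176 ]), array([ 0.5917, -0.0321,  0.176 ]), array([ 0.6142, -0.0307,  0.176 ])]
```

```bash
python3 -m jog '[85,-0.0115,-0.012,0,0,0,-0.1175,85,-0.0115,-0.012,0,0,0,-0.1175,85,-0.0115,-0.012,0,0,0,-0.1175,85,-0.0115,-0.012,0,0,0,-0.1175,85,-0.0115,-0.012,0,0,0,-0.1175,85,-0.0115,-0.012,0,0,0,-0.1175,85,-0.0115,-0.012,0,0,0,-0.1175,85,-0.0115,-0.012,0,0,0,-0.1175,85,0,0,0,0,0,0,85,0,0,0,0,0,0]'
python3 - <<'E'
from h import *
o=get_obs();print(o["joint_pos"].round(3),o["tool_pos"],o["eef_rot"].round(3))
P=viewer.camera_params("wrist");print(P)
w=viewer.camera("wrist");cv2.imwrite("pics/b_w.png",cv2.resize(w,None,fx=1.4,fy=1.4,interpolation=cv2.INTER_CUBIC))
s=viewer.camera("side");cv2.imwrite("pics/b_s.png",s)
E
```

```text
clock: 1.4
tool_pos: [0.5974, -0.0285, 0.2063]
eef_rot: [[0.995, 0.099, -0.0], [0.099, -0.995, 0.0], [-0.0, -0.0, -1.0]]
ft_force: [0.3, 0.1, 0.2]
grip_width: 0.992
[-0.219  0.378  0.277  1.692 -0.114  1.088 -1.379] [ 0.59744355 -0.02850828  0.20625012] [[ 0.995  0.099 -0.   ]
 [ 0.099 -0.995  0.   ]
 [-0.    -0.    -1.   ]]
{'vertical_fov': 65.70646984690485, 'cx': 278.58410621943796, 'cy': 209.1473907863381, 'rvec': array([-2.16430098,  1.95917471,  0.27934517]), 'tvec': array([-0.08735578,  0.5330321 ,  0.54267712])}
```

View pics/b_w.png

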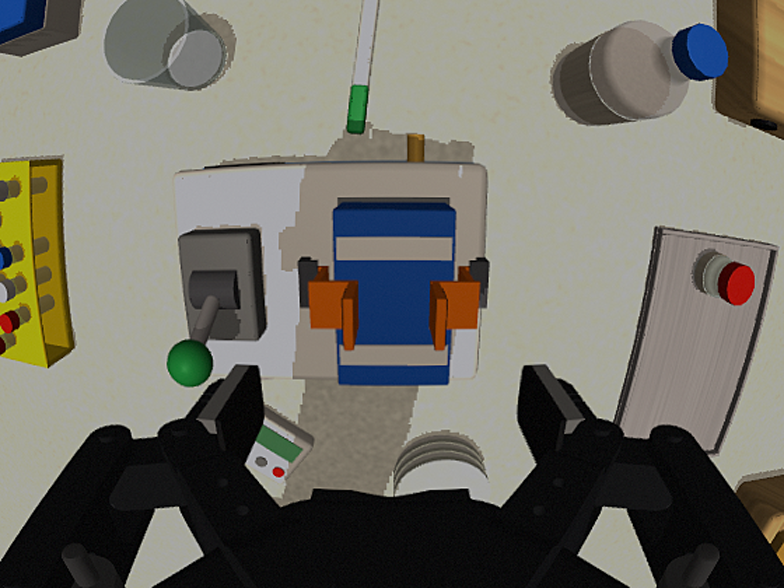

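Run:
```python
from h import *
P=viewer.camera_params("wrist");W=lambda x,y,z:onz("wrist",x/1.4,y/1.4,z,P).round(4)
a=[W(*p,.176) for p in [(343,345),(343,283),(445,348),(445,284),(357,349),(431,348)]];print(a,np.mean(a[:4],0))
c=[W(*p,.141) for p in [(333,208),(455,209),(449,384),(339,384)]];print(c,np.mean(c,0))
print([W(*p,.015) for p in [(656,228),(777,244)]],"jarcap",W(736,284,.055))
h=[W(*p,.115) for p in [(180,235),(260,229),(265,339),(188,334)]];print(h,np.mean(h,0))
```

```text
[array([ 0.5844, -0.0076,  0.176 ]), array([ 0.6144, -0.0056,  0.176 ]), array([ 0.5875, -0.0554,  0.176 ]), array([ 0.6184, -0.0512,  0.176 ]), array([ 0.583 , -0.0143,  0.176 ]), array([ 0.5869, -0.0488,  0.176 ])] [ 0.601175 -0.02995   0.176   ]
[array([0.6438, 0.0053, 0.141 ]), array([ 0.6494, -0.0567,  0.141 ]), array([ 0.5509, -0.067 ,  0.141 ]), array([ 0.5448, -0.0042,  0.141 ])] [ 0.597225 -0.03065   0.141   ]
[array([ 0.6483, -0.2614,  0.015 ]), array([ 0.6587, -0.433 ,  0.015 ])] jarcap [ 0.6156 -0.3399  0.055 ]
[array([0.6184, 0.1032, 0.115 ]), array([0.6255, 0.0508, 0.115 ]), array([0.5567, 0.0461, 0.115 ]), array([0.5536, 0.0995, 0.115 ])] [0.58855 0.0749  0.115  ]
```

```bash
python3 -m jog '[85,0,-0.005,-0.065,0,0,0,85,0,0,-0.065,0,0,0,85,0,0,-0.057,0,0,0,70,0,0,0,0,0,0,55,0,0,0,0,0,0,40,0,0,0,0,0,0,25,0,0,0,0,0,0,25,0,0,0,0,0,0,25,0,0,0,0,0,0]' 40
python3 - <<'E'
from h import *
w=viewer.camera("wrist");cv2.imwrite("pics/c_w.png",w)
s=viewer.camera("side");cv2.imwrite("pics/c_s.png",cv2.resize(s[120:280,210:370],None,fx=3.7,fy=3.7,interpolation=cv2.INTER_CUBIC))
E
```

```text
clock: 2.62
tool_pos: [0.5974, -0.0303, 0.1504]
eef_rot: [[0.996, 0.094, 0.0], [0.094, -0.996, 0.0], [0.0, -0.0, -1.0]]
ft_force: [0.8, 1.1, 0.1]
grip_width: 0.291
```

View pics/c_w.png

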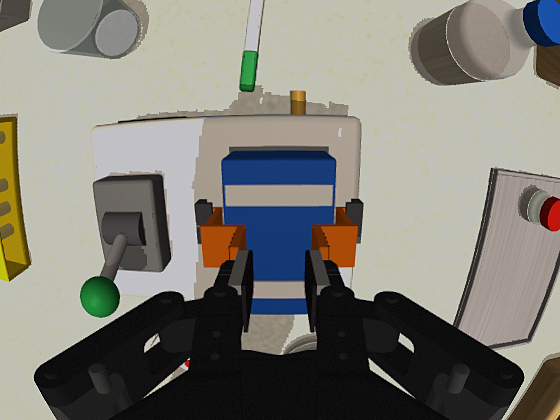

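View pics/c_s.png

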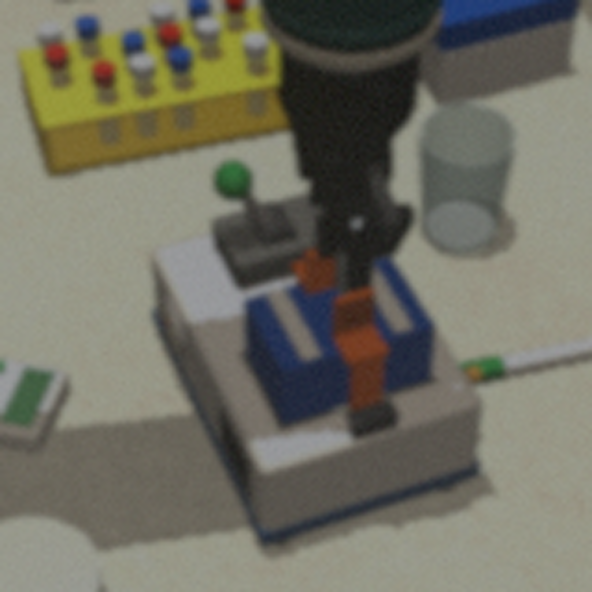

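Run:
```python
from h import *
o=get_obs();p=o["tool_pos"];R=o["eef_rot"]
for n in ("wrist","side"):
    for k in (-12.5,0,12.5):
        for back in (0,.019):
            q=proj(n,p+R[:,1]*k/1000-R[:,2]*back)
            print(n,k,back,q.round(0), ((q-[210,120])*3.7).round(0) if n=="side" else "")
    # expected pads if squeezed
    for y in (-.024,-.016,.016,.024):
        for x in (-.013,.013):
            q=[proj(n,np.array([.598,-.030,z])+x*np.array([.9955,.095,0])+y*np.array([-.095,.9955,0])) for z in (.146,.176)]
            print(n,"pad",y,x,np.round(q).tolist(), [((a-[210,120])*3.7).round(0).tolist() for a in q] if n=="side" else "")
```

```text
wrist -12.5 0 [256. 249.] 
wrist -12.5 0.019 [254. 264.] 
wrist 0 0 [279. 250.] 
wrist 0 0.019 [279. 264.] 
wrist 12.5 0 [301. 249.] 
wrist 12.5 0.019 [304. 264.] 
wrist pad -0.024 -0.013 [[320.0, 266.0], [326.0, 292.0]] 
wrist pad -0.024 0.013 [[322.0, 224.0], [329.0, 244.0]] 
wrist pad -0.016 -0.013 [[306.0, 266.0], [311.0, 292.0]] 
wrist pad -0.016 0.013 [[307.0, 224.0], [313.0, 244.0]] 
wrist pad 0.016 -0.013 [[251.0, 266.0], [246.0, 292.0]] 
wrist pad 0.016 0.013 [[250.0, 224.0], [244.0, 244.0]] 
wrist pad 0.024 -0.013 [[237.0, 266.0], [231.0, 292.0]] 
wrist pad 0.024 0.013 [[235.0, 224.0], [227.0, 244.0]] 
side -12.5 0 [300. 196.] [334. 283.]
side -12.5 0.019 [301. 190.] [335. 260.]
side 0 0 [303. 200.] [342. 296.]
side 0 0.019 [303. 194.] [343. 274.]
side 12.5 0 [305. 204.] [351. 310.]
side 12.5 0.019 [305. 198.] [351. 288.]
side pad -0.024 -0.013 [[302.0, 210.0], [302.0, 201.0]] [[339.0, 333.0], [340.0, 298.0]]
side pad -0.024 0.013 [[312.0, 207.0], [313.0, 197.0]] [[379.0, 321.0], [381.0, 286.0]]
side pad -0.016 -0.013 [[300.0, 208.0], [300.0, 198.0]] [[334.0, 324.0], [335.0, 289.0]]
side pad -0.016 0.013 [[311.0, 204.0], [311.0, 195.0]] [[373.0, 312.0], [375.0, 277.0]]
side pad 0.016 -0.013 [[295.0, 198.0], [295.0, 189.0]] [[313.0, 289.0], [314.0, 254.0]]
side pad 0.016 0.013 [[305.0, 195.0], [306.0, 186.0]] [[352.0, 277.0], [354.0, 242.0]]
side pad 0.024 -0.013 [[293.0, 196.0], [293.0, 186.0]] [[308.0, 280.0], [309.0, 245.0]]
side pad 0.024 0.013 [[304.0, 193.0], [304.0, 183.0]] [[347.0, 269.0], [348.0, 234.0]]
```

Run:
```python
import cv2
w=cv2.imread('pics/c_w.png');cv2.imwrite('pics/c_wz.png',cv2.resize(w[190:340,190:370],None,fx=4,fy=4,interpolation=cv2.INTER_CUBIC))
w=cv2.imread('pics/c_s.png');cv2.imwrite('pics/c_sz.png',cv2.resize(w[150:450,220:460],None,fx=2,fy=2,interpolation=cv2.INTER_CUBIC))
```

```text
(no output)
```

View pics/c_wz.png

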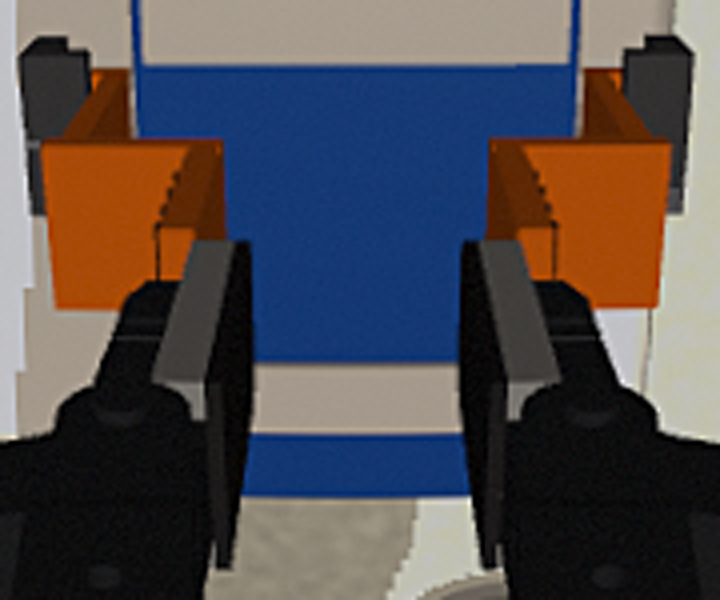

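View pics/c_sz.png

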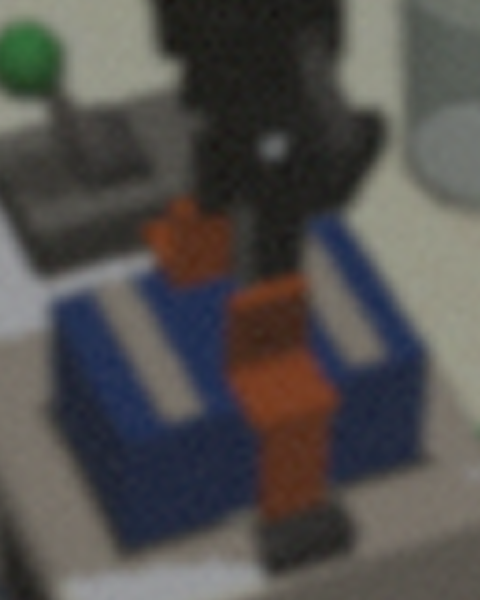

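Run:
```python
from h import *
o=get_obs();p=o["tool_pos"];R=o["eef_rot"]
print(p)
for k in (.0125,.02):
  for x in (-.011,.011):
    print(k,x,[(round(b,3),proj("wrist",p+R[:,1]*-k+R[:,0]*x-R[:,2]*b).round(0).tolist()) for b in (0,.01,.02,.025,.03,.06)])
# open, relative to tool: same camera-tool offset
for b in (0,.013,.02,.03,.04): print(b,[ (1.4*proj("wrist",p+R[:,1]*-.0425+R[:,0]*x-R[:,2]*b)).round(0).tolist() for x in (-.011,.011)])
```

```text
[ 0.59736237 -0.03028661  0.15027242]
0.0125 -0.011 [(0, [257.0, 267.0]), (0.01, [256.0, 275.0]), (0.02, [254.0, 284.0]), (0.025, [254.0, 289.0]), (0.03, [253.0, 294.0]), (0.06, [248.0, 332.0])]
0.0125 0.011 [(0, [256.0, 231.0]), (0.01, [255.0, 238.0]), (0.02, [253.0, 245.0]), (0.025, [252.0, 249.0]), (0.03, [252.0, 253.0]), (0.06, [246.0, 286.0])]
0.02 -0.011 [(0, [244.0, 267.0]), (0.01, [242.0, 275.0]), (0.02, [240.0, 284.0]), (0.025, [239.0, 289.0]), (0.03, [238.0, 294.0]), (0.06, [230.0, 331.0])]
0.02 0.011 [(0, [242.0, 231.0]), (0.01, [240.0, 237.0]), (0.02, [238.0, 245.0]), (0.025, [237.0, 249.0]), (0.03, [235.0, 253.0]), (0.06, [226.0, 285.0])]
0 [[287.0, 373.0], [283.0, 323.0]]
0.013 [[281.0, 387.0], [275.0, 335.0]]
0.02 [[277.0, 396.0], [271.0, 342.0]]
0.03 [[270.0, 410.0], [264.0, 353.0]]
0.04 [[264.0, 424.0], [256.0, 366.0]]
```

```bash
python3 -m jog '[25,0,0,0.1,0,0,0,25,0,0,0.1,0,0,0,25,0,0,0.1,0,0,0,25,0,0,0,0,0,0]'
python3 - <<'E'
from h import *
o=get_obs();p=o["tool_pos"];R=o["eef_rot"]
print(p,[proj(n,p).round(1).tolist() for n in ("side","scene","wrist")],[proj(n,p-R[:,2]*.025).round(1).tolist() for n in ("side","scene","wrist")])
s=viewer.camera("side");cv2.imwrite("pics/d_s.png",cv2.resize(s[110:250,240:360],None,fx=4.2,fy=4.2,interpolation=cv2.INTER_CUBIC))
s=viewer.camera("scene");cv2.imwrite("pics/d_c.png",cv2.resize(s[90:250,180:340],None,fx=3.7,fy=3.7,interpolation=cv2.INTER_CUBIC))
for n,off,k in (("side",(240,110),4.2),("scene",(180,90),3.7)):
    print(n,[((proj(n,p-R[:,2]*b)-off)*k).round(0).tolist() for b in (0,.013,.025,.04)])
E
```

```text
clock: 3.22
tool_pos: [0.5983, -0.0304, 0.2424]
eef_rot: [[0.996, 0.094, 0.003], [0.094, -0.996, 0.0], [0.003, 0.0, -1.0]]
ft_force: [-0.5, -0.5, -0.4]
grip_width: 0.298
[ 0.598297   -0.03040018  0.24236807] [[303.9, 169.4], [253.7, 157.8], [278.9, 249.5]] [[304.1, 160.4], [253.1, 148.6], [278.9, 269.8]]
side [[268.0, 249.0], [269.0, 230.0], [269.0, 212.0], [270.0, 188.0]]
scene [[273.0, 251.0], [272.0, 233.0], [270.0, 217.0], [269.0, 196.0]]
```

View pics/d_s.png

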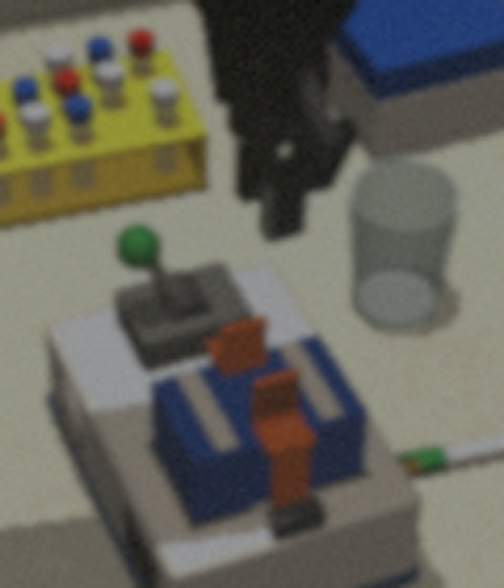

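View pics/d_c.png

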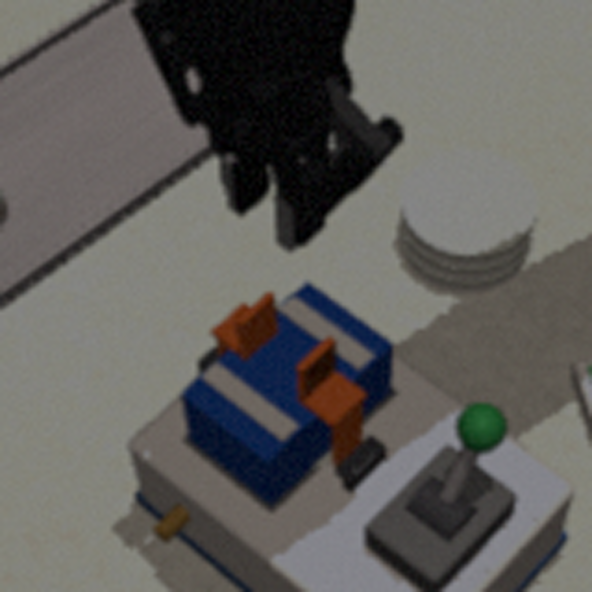

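Run:
```python
from h import *
S=lambda x,y:ray("side",240+x/4.2,110+y/4.2)
C=lambda x,y:ray("scene",180+x/3.7,90+y/3.7)
print("-y tip",cross(S(282,236),C(240,212)))
# each finger assuming y plane: tip -y at y=-.046, +y at -.014
for nm,r in (("side",S(282,236)),("scene -y",C(240,212))):
    c,d=r; print(nm,c+d*(-.046-c[1])/d[1])
c,d=C(290,247); print("scene +y",c+d*(-.014-c[1])/d[1])
# sanity: pad tops of cover from both views
print("-y pad top mid",cross(S(277,378),C(265,303)))
print("+y pad top mid",cross(S(240,330),C(320,352)))
```

```text
-y tip (array([ 0.60223539, -0.04494339,  0.26215522]), [np.float64(0.001971993061952206), np.float64(0.001971993061952451)])
side [ 0.59980521 -0.046       0.26423897]
scene -y [ 0.6038497  -0.046       0.26161305]
scene +y [ 0.60085622 -0.014       0.26265859]
-y pad top mid (array([ 0.59413992, -0.05144583,  0.17320344]), [np.float64(0.0036668515269837995), np.float64(0.0036668515269836174)])
+y pad top mid (array([ 0.58966004, -0.00973348,  0.1694633 ]), [np.float64(0.0011286043308936827), np.float64(0.0011286043308935648)])
```

```bash
python3 -m jog '[85,0,0,0,0,0,0,85,0,0,0,0,0,0,85,0,0,0,0,0,0,85,0,0,-0.12,0,0,0,85,0,0,-0.12,0,0,0,85,0,0,-0.085,0,0,0,85,0,0,-0.04,0,0,0,85,0,0,0,0,0,0]' 30
python3 -m jog '[60,0,0,0,0,0,0,45,0,0,0,0,0,0,40,0,0,0,0,0,0,25,0,0,0,0,0,0,25,0,0,0,0,0,0,25,0,0,0,0,0,0]' 40
python3 - <<'E'
from h import *
print(get_obs()["tool_pos"])
w=viewer.camera("wrist");cv2.imwrite("pics/e_w.png",cv2.resize(w[170:350,170:390],None,fx=3.3,fy=3.3,interpolation=cv2.INTER_CUBIC))
s=viewer.camera("side");cv2.imwrite("pics/e_s.png",cv2.resize(s[120:280,210:370],None,fx=3.7,fy=3.7,interpolation=cv2.INTER_CUBIC))
E
```

```text
clock: 4.32
tool_pos: [0.5973, -0.0303, 0.1305]
eef_rot: [[0.996, 0.094, -0.001], [0.094, -0.996, -0.0], [-0.001, -0.0, -1.0]]
ft_force: [-0.7, -0.2, 1.1]
grip_width: 0.993
clock: 5.08
tool_pos: [0.5983, -0.0303, 0.1325]
eef_rot: [[0.996, 0.094, 0.002], [0.094, -0.996, 0.0], [0.002, -0.0, -1.0]]
ft_force: [-4.2, 0.4, 17.2]
grip_width: 0.307
[ 0.59831241 -0.03026527  0.13245163]
```

View pics/e_w.png

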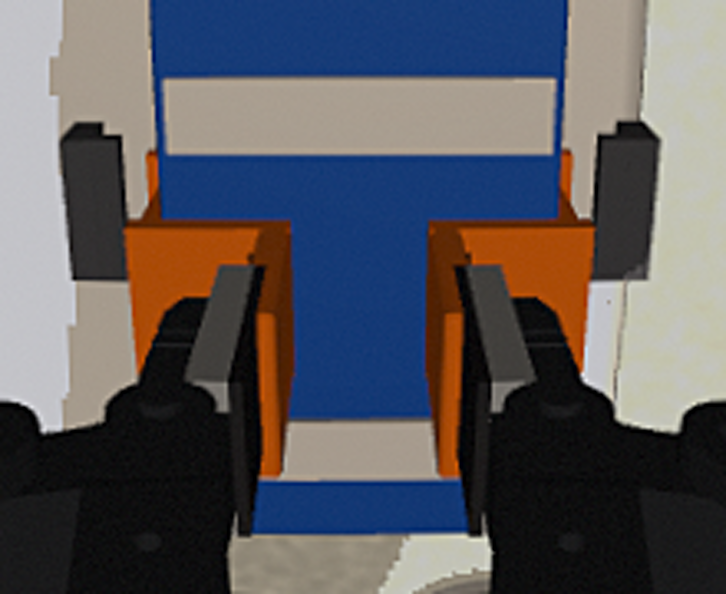

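View pics/e_s.png

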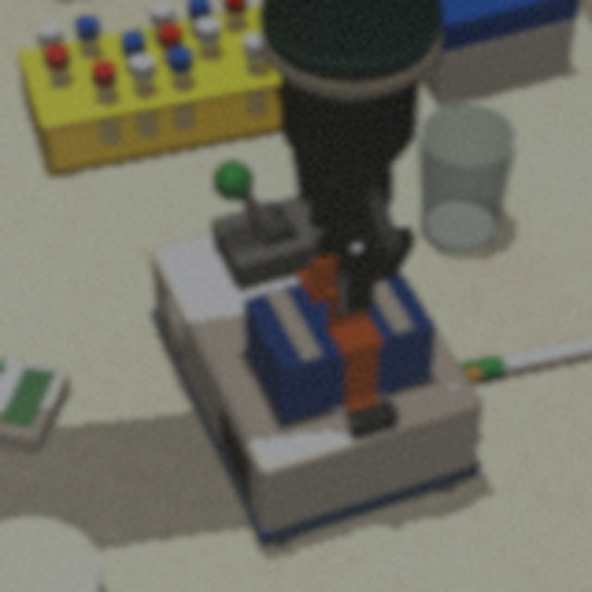

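```bash
python3 -m jog '[20,0,0,0.02,0,0,0,20,0,0,0.04,0,0,0,20,0,0,0.06,0,0,0,20,0,0,0.08,0,0,0,20,0,0,0.08,0,0,0,20,0,0,0.05,0,0,0,20,0,0,0,0,0,0]' 50
python3 - <<'E'
from h import *
o=get_obs();print(o["tool_pos"],o["ft_force"])
w=viewer.camera("wrist");cv2.imwrite("pics/f_w.png",cv2.resize(w,None,fx=1.4,fy=1.4,interpolation=cv2.INTER_CUBIC))
s=viewer.camera("side");cv2.imwrite("pics/f_s.png",cv2.resize(s,None,fx=1.4,fy=1.4,interpolation=cv2.INTER_CUBIC))
E
```

```text
clock: 6.05
tool_pos: [0.5978, -0.0303, 0.2309]
eef_rot: [[0.996, 0.094, 0.002], [0.094, -0.996, 0.0], [0.002, -0.0, -1.0]]
ft_force: [0.7, 0.1, -2.1]
grip_width: 0.283
[ 0.59781339 -0.03031372  0.23090457] [ 0.72133353  0.10061669 -2.13047073]
```

View pics/f_w.png

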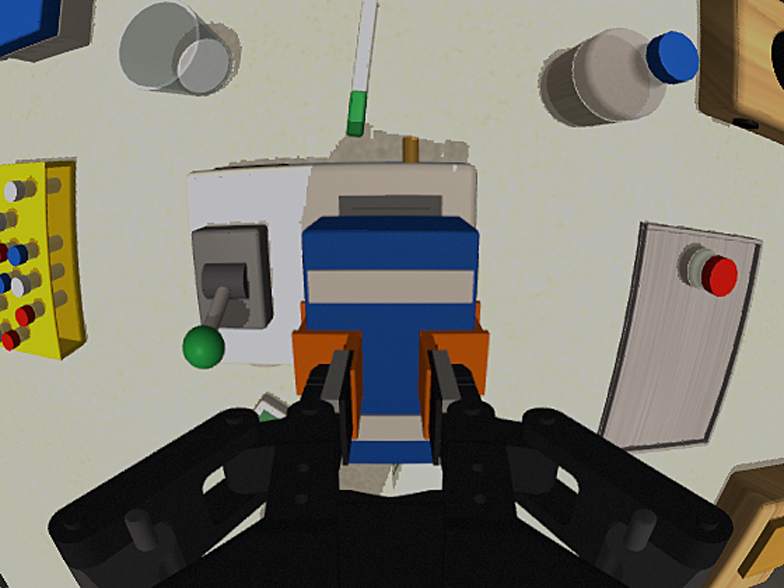

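View pics/f_s.png

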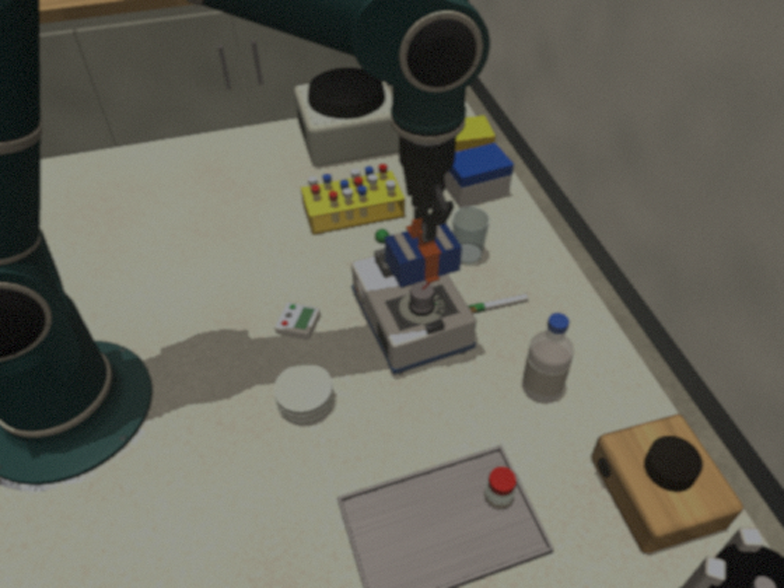

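```bash
python3 -m jog '[20,-0.02,-0.05,0,0,0,0,20,-0.04,-0.11,0,0,0,0,20,-0.05,-0.14,0,0,0,-0.01,20,-0.06,-0.16,0,0,0,-0.01,20,-0.06,-0.16,0,0,0,-0.01,20,-0.06,-0.16,0,0,0,0,20,-0.05,-0.15,0,0,0,0,20,-0.04,-0.11,0,0,0,0,20,-0.02,-0.06,0,0,0,0,20,0,0,0,0,0,0]'
python3 - <<'E'
from h import *
o=get_obs();print(o["tool_pos"],o["ft_force"])
w=viewer.camera("wrist");cv2.imwrite("pics/g_w.png",cv2.resize(w,None,fx=1.4,fy=1.4,interpolation=cv2.INTER_CUBIC))
s=viewer.camera("side");cv2.imwrite("pics/g_s.png",cv2.resize(s,None,fx=1.4,fy=1.4,interpolation=cv2.INTER_CUBIC))
E
```

```text
clock: 7.4
tool_pos: [0.4764, -0.3614, 0.2293]
eef_rot: [[0.999, 0.045, -0.001], [0.045, -0.999, 0.0], [-0.001, -0.0, -1.0]]
ft_force: [0.8, 0.4, -1.5]
grip_width: 0.286
[ 0.47640339 -0.36135695  0.2293158 ] [ 0.75300498  0.40065656 -1.53211198]
```

View pics/g_w.png

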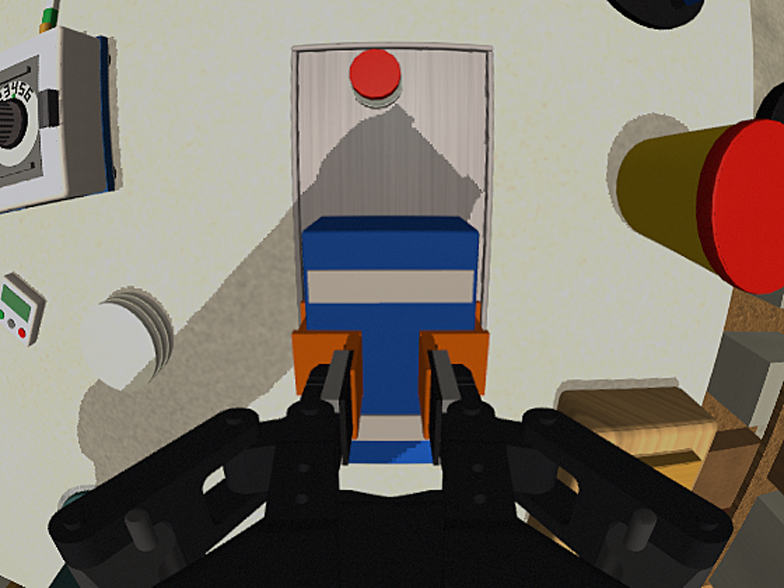

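View pics/g_s.png

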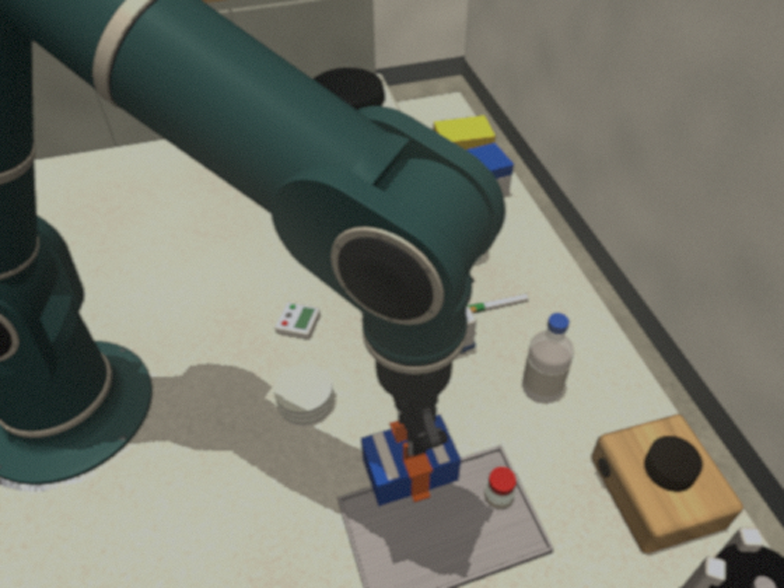

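Run:
```python
from h import *
P=viewer.camera_params("wrist");W=lambda x,y,z:onz("wrist",x/1.4,y/1.4,z,P)
a,b=W(292,46,.015),W(493,46,.015);print(a,b,np.linalg.norm(a-b),"jar",W(374,73,.055), "left edge",W(296,250,.015),"right",W(487,250,.015))
m=(a+b)/2;yaw=np.arctan2(*(a-b)[1::-1])-np.pi/2;ex=np.array([np.cos(yaw),np.sin(yaw),0]);print(yaw,"centre",m-ex*.13,"target",m-ex*.175)
```

```text
[ 0.64935819 -0.26858246  0.015     ] [ 0.65778484 -0.43650819  0.015     ] 0.1681370286998808 jar [ 0.61764436 -0.34043112  0.055     ] left edge [ 0.47316096 -0.27802005  0.015     ] right [ 0.48119726 -0.44249691  0.015     ]
0.050138798647926475 centre [ 0.52373488 -0.35906064  0.015     ] target [ 0.47879143 -0.36131594  0.015     ]
```

```bash
python3 -m jog '[20,0.005,0,-0.05,0,0,0,20,0,0,-0.1,0,0,0,20,0,0,-0.12,0,0,0,20,0,0,-0.12,0,0,0,20,0,0,-0.1,0,0,0,20,0,0,-0.05,0,0,0,20,0,0,-0.02,0,0,0,20,0,0,0,0,0,0]'
python3 -m jog '[20,0,0,-0.01,0,0,0,20,0,0,-0.01,0,0,0,20,0,0,-0.01,0,0,0,20,0,0,0,0,0,0]'
```

```text
clock: 8.5
tool_pos: [0.4792, -0.3603, 0.0621]
eef_rot: [[0.999, 0.047, 0.0], [0.047, -0.999, -0.0], [0.0, 0.0, -1.0]]
ft_force: [0.1, 0.2, -1.0]
grip_width: 0.283
clock: 9.0
tool_pos: [0.4788, -0.3602, 0.0526]
eef_rot: [[0.999, 0.047, -0.0], [0.047, -0.999, 0.0], [-0.0, -0.0, -1.0]]
ft_force: [0.4, 0.2, -2.3]
grip_width: 0.285
```

```bash
python3 -m jog '[20,0,0,-0.005,0,0,0,20,0,0,-0.005,0,0,0,20,0,0,-0.005,0,0,0,20,0,0,0,0,0,0]'
```

```text
clock: 9.5
tool_pos: [0.4788, -0.3602, 0.0481]
eef_rot: [[0.999, 0.047, -0.0], [0.047, -0.999, 0.0], [-0.0, -0.0, -1.0]]
ft_force: [-0.3, 1.2, -1.9]
grip_width: 0.284
```

Run:
```python
from h import *
s=viewer.camera("side");cv2.imwrite("pics/h_s.png",cv2.resize(s[260:420,220:420],None,fx=4,fy=3.7,interpolation=cv2.INTER_CUBIC))
```

```text
(no output)
```

View pics/h_s.png

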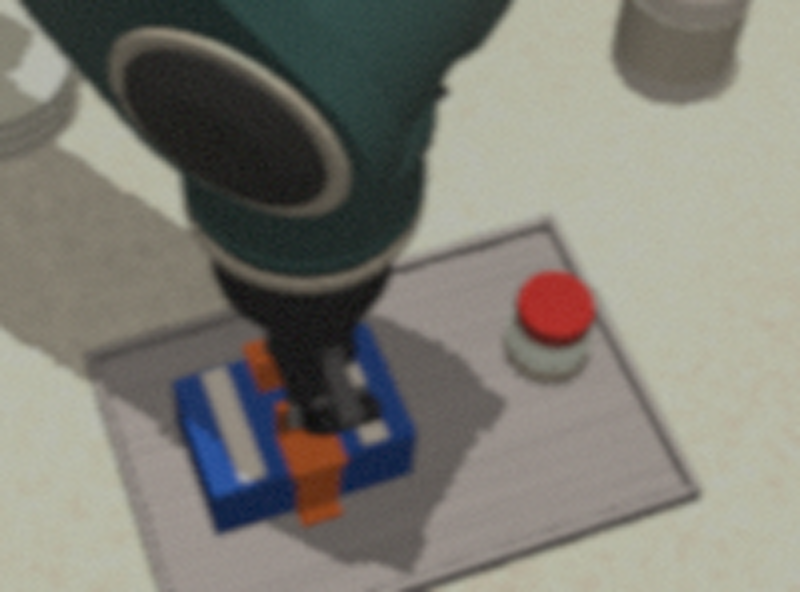

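```bash
python3 -m jog '[20,0,0,-0.005,0,0,0,20,0,0,0,0,0,0]';python3 -m jog '[20,0,0,-0.005,0,0,0,20,0,0,0,0,0,0]'
```

```text
clock: 9.8
tool_pos: [0.4791, -0.3605, 0.0478]
eef_rot: [[0.999, 0.047, 0.001], [0.047, -0.999, 0.0], [0.001, -0.0, -1.0]]
ft_force: [-4.6, 4.7, 18.4]
grip_width: 0.285
clock: 10.05
tool_pos: [0.4794, -0.3606, 0.0477]
eef_rot: [[0.999, 0.047, 0.002], [0.047, -0.999, 0.0], [0.002, -0.0, -1.0]]
ft_force: [-11.8, 9.7, 40.0]
grip_width: 0.283
```

```bash
python3 -m jog '[20,0,0,0.008,0,0,0,20,0,0,0,0,0,0]' 20; python3 -m jog '[35,0,0,0,0,0,0,45,0,0,0,0,0,0,60,0,0,0,0,0,0,75,0,0,0,0,0,0,85,0,0,0,0,0,0]';  python3 -m jog '[85,0,0,0.02,0,0,0,85,0,0,0.05,0,0,0,85,0,0,0.1,0,0,0,85,0,0,0.15,0,0,0,85,0,0,0.15,0,0,0,85,0,0,0.15,0,0,0,85,0,0,0,0,0,0]'
python3 - <<'E'
from h import *
s=viewer.camera("side");cv2.imwrite("pics/i_s.png",cv2.resize(s[260:420,220:420],None,fx=4,fy=3.7,interpolation=cv2.INTER_CUBIC))
w=viewer.camera("wrist");cv2.imwrite("pics/i_w.png",cv2.resize(w,None,fx=1.4,fy=1.4,interpolation=cv2.INTER_CUBIC))
E
```

```text
clock: 10.3
tool_pos: [0.4791, -0.3604, 0.0479]
eef_rot: [[0.999, 0.047, 0.0], [0.047, -0.999, -0.0], [0.0, 0.0, -1.0]]
ft_force: [0.1, 0.9, 10.3]
grip_width: 0.284
clock: 10.92
tool_pos: [0.4789, -0.3603, 0.0477]
eef_rot: [[0.999, 0.047, 0.0], [0.047, -0.999, 0.0], [0.0, -0.0, -1.0]]
ft_force: [-0.1, 0.4, -0.7]
grip_width: 0.997
clock: 11.8
tool_pos: [0.48, -0.3614, 0.2382]
eef_rot: [[0.999, 0.047, 0.006], [0.047, -0.999, -0.003], [0.006, 0.003, -1.0]]
ft_force: [0.2, -0.1, -0.3]
grip_width: 0.996
```

View pics/i_s.png

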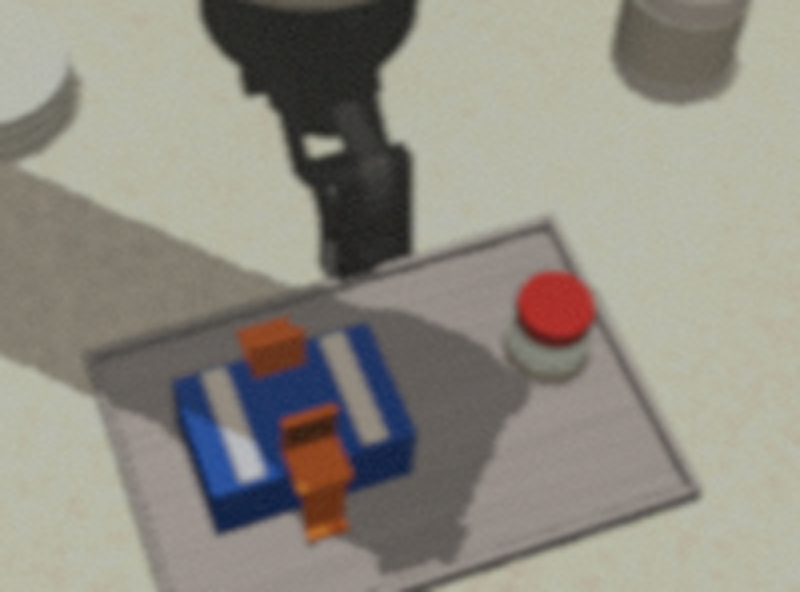

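View pics/i_w.png

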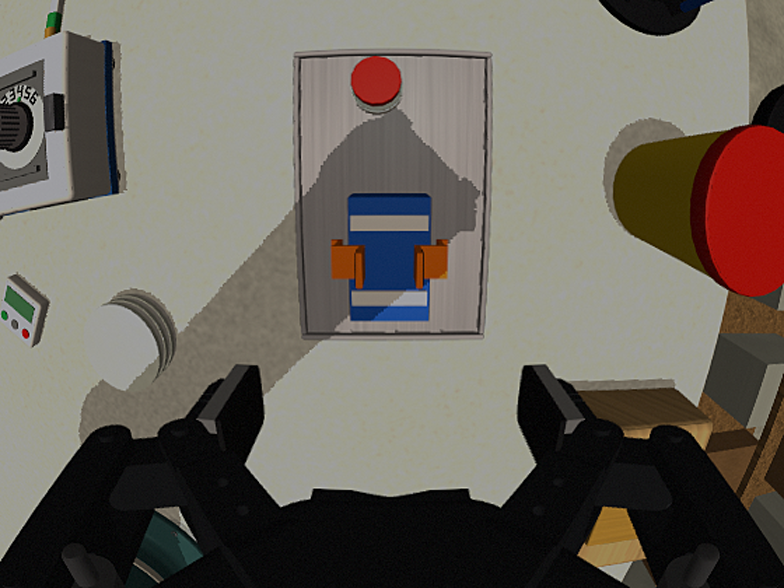

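```bash
python3 -m jog '[85,0.02,0.06,0,0,0,0,85,0.05,0.14,0,0,0,0,85,0.06,0.17,0,0,0,0.01,85,0.06,0.17,0,0,0,0.01,85,0.06,0.17,0,0,0,0.01,85,0.06,0.17,0,0,0,0,85,0.05,0.14,0,0,0,0,85,0.03,0.08,0,0,0,0,85,0,0,0,0,0,0]'
python3 - <<'E'
from h import *
print(get_obs()["tool_pos"],get_obs()["eef_rot"].round(3),get_obs()["joint_pos"].round(2))
P=viewer.camera_params("wrist")
w=viewer.camera("wrist");cv2.imwrite("pics/j_w.png",w); cv2.imwrite("pics/j_wz.png",cv2.resize(w[110:290,210:390],None,fx=3.3,fy=3.3,interpolation=cv2.INTER_CUBIC))
import json;json.dump({k:(v if np.isscalar(v) else list(v)) for k,v in P.items()},open("j.json","w"))
s=viewer.camera("scene");cv2.imwrite("pics/j_c.png",cv2.resize(s[120:290,180:360],None,fx=3.5,fy=3.5,interpolation=cv2.INTER_CUBIC))
E
```

```text
clock: 13.02
tool_pos: [0.5957, -0.0269, 0.2325]
eef_rot: [[0.995, 0.098, -0.002], [0.098, -0.995, 0.001], [-0.002, -0.001, -1.0]]
ft_force: [-0.3, 0.1, -0.4]
grip_width: 0.995
[ 0.5956832  -0.02692575  0.2325103 ] [[ 0.995  0.098 -0.002]
 [ 0.098 -0.995  0.001]
 [-0.002 -0.001 -1.   ]] [-0.23  0.35  0.29  1.67 -0.11  1.14 -1.39]
```

View pics/j_w.png

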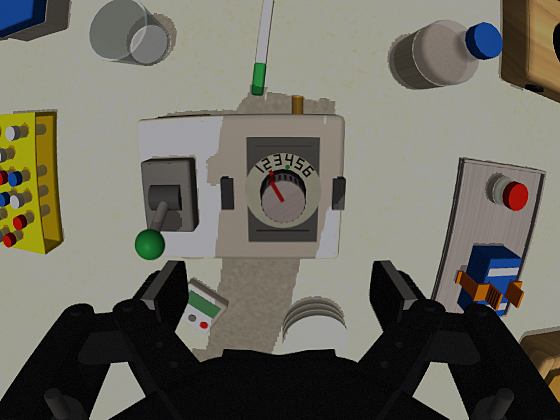

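View pics/j_wz.png

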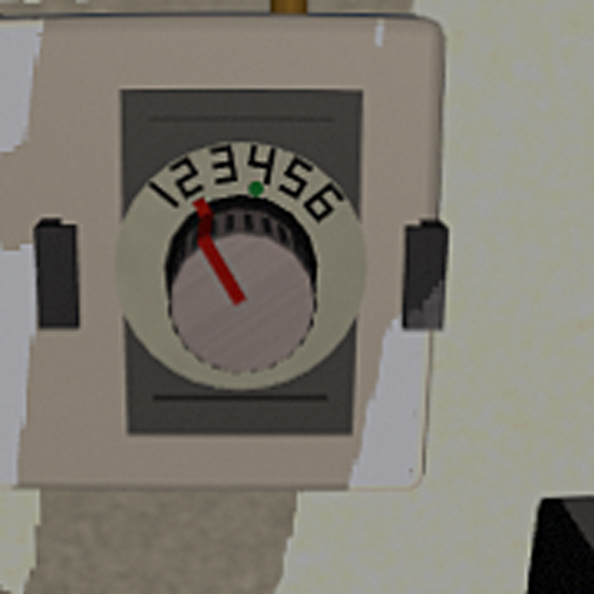

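Run:
```python
from h import *
import json;P=json.load(open("j.json"))
W=lambda x,y,z:onz("wrist",x/3.3+210,y/3.3+110,z,P)
c=W(243.5,302,.132);t=W(205,235,.132);a=[W(171,300,.132),W(316,300,.132),W(243,372,.132),W(243,233,.132)]
print(c,np.round(a,4).tolist(),np.mean(a,0));d=t-c;print("ptr world",np.arctan2(d[1],d[0]),"pump rel",np.arctan2(d[1],d[0])-.096,np.linalg.norm(d[:2]))
print("base start",W(202,203,.09)) 
d=W(257,189,.09)-c;print("green dot dir",np.arctan2(d[1],d[0])-.096,np.linalg.norm(d[:2]))
k=[W(57,225,.104),W(428,224,.104)];print(k,(k[0]+k[1])/2,np.linalg.norm(k[0]-k[1]))
```

```text
[ 0.59678855 -0.03099108  0.132     ] [[0.5955, -0.0124, 0.132], [0.5992, -0.0495, 0.132], [0.5779, -0.0328, 0.132], [0.6148, -0.029, 0.132]] [ 0.59682736 -0.03093477  0.132     ]
ptr world 0.6083254510847512 pump rel 0.5123254510847512 0.02011246589283968
base start [ 0.6141909  -0.01766631  0.09      ]
green dot dir -0.18982606114212172 0.0232001951529422
[array([0.60658837, 0.02232394, 0.104     ]), array([ 0.61730389, -0.0816704 ,  0.104     ])] [ 0.61194613 -0.02967323  0.104     ] 0.10454494262024717
```

```bash
python3 -m jog '[85,0.004,-0.014,-0.1,0,0,0,85,0,0,-0.15,0,0,0,85,0,0,-0.12,0,0,0,85,0,0,-0.08,0,0,0,85,0,0,0,0,0,0]' 40; python3 -m jog '[65,0,0,0,0,0,0,45,0,0,0,0,0,0,25,0,0,0,0,0,0,25,0,0,0,0,0,0,25,0,0,0,0,0,0]' 60
python3 - <<'E'
from h import *
w=viewer.camera("wrist");cv2.imwrite("pics/k_w.png",cv2.resize(w[110:350,150:410],None,fx=2.4,fy=2.4,interpolation=cv2.INTER_CUBIC))
E
```

```text
clock: 13.75
tool_pos: [0.5956, -0.0353, 0.0972]
eef_rot: [[0.996, 0.093, -0.003], [0.093, -0.996, -0.0], [-0.003, 0.0, -1.0]]
ft_force: [0.3, -0.7, 1.0]
grip_width: 0.998
clock: 14.38
tool_pos: [0.5978, -0.0309, 0.1006]
eef_rot: [[0.995, 0.097, 0.002], [0.097, -0.995, 0.004], [0.002, -0.004, -1.0]]
ft_force: [-8.4, 17.2, 21.1]
grip_width: 0.405
```

View pics/k_w.png

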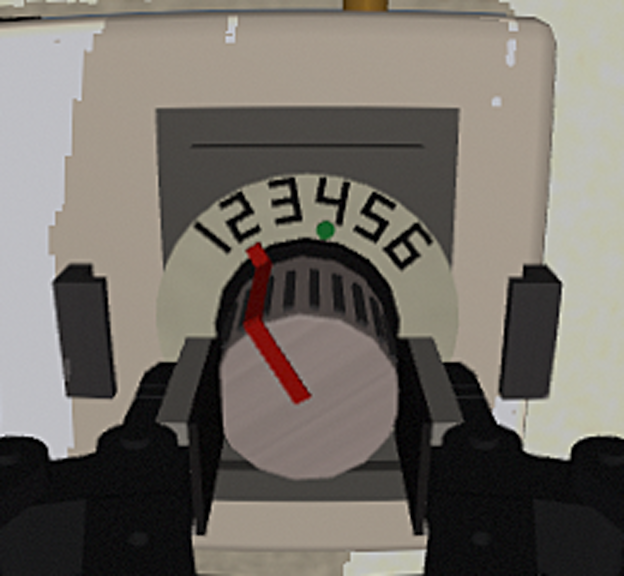

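```bash
python3 -m jog '[25,0,0.012,0.01,0,0,0,25,0,0,0,0,0,-0.06,25,0,0,0,0,0,-0.08,25,0,0,0,0,0,-0.08,25,0,0,0,0,0,-0.08,25,0,0,0,0,0,-0.08,25,0,0,0,0,0,-0.07,25,0,0,0,0,0,0]' 60
python3 - <<'E'
from h import *
w=viewer.camera("wrist");cv2.imwrite("pics/l_w.png",cv2.resize(w[110:350,150:410],None,fx=2.4,fy=2.4,interpolation=cv2.INTER_CUBIC))
o=get_obs();R=o["eef_rot"];print(np.arctan2(R[1,0],R[0,0]),o["moment"])
E
```

```text
clock: 15.42
tool_pos: [0.5968, -0.0315, 0.1012]
eef_rot: [[0.817, -0.577, -0.0], [-0.577, -0.817, -0.001], [0.0, 0.001, -1.0]]
ft_force: [4.1, -3.6, -14.0]
grip_width: 0.402
-0.6132717704559254 [-0.89808743 -0.87021875  0.03649731]
```

View pics/l_w.png

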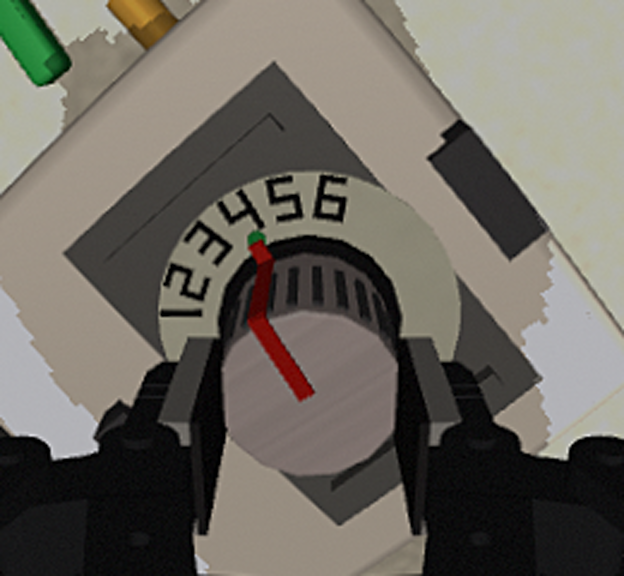

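```bash
python3 -m jog '[45,0,0,0,0,0,0,60,0,0,0,0,0,0,65,0,0,0,0,0,0,65,0,0,0.06,0,0,0,65,0,0,0.12,0,0,0,65,0,0,0.15,0,0,0,65,0,0,0.15,0,0,0,65,0,0,0,0,0,0]' 20
python3 - <<'E'
from h import *
w=viewer.camera("wrist");cv2.imwrite("pics/m_w.png",cv2.resize(w,None,fx=1.4,fy=1.4,interpolation=cv2.INTER_CUBIC))
cv2.imwrite("pics/m_wz.png",cv2.resize(w[110:290,200:380],None,fx=3.3,fy=3.3,interpolation=cv2.INTER_CUBIC))
E
```

```text
clock: 16.48
tool_pos: [0.5986, -0.0312, 0.2504]
eef_rot: [[0.818, -0.575, 0.007], [-0.575, -0.818, 0.001], [0.005, -0.004, -1.0]]
ft_force: [0.0, -0.6, 0.0]
grip_width: 0.764
```

View pics/m_w.png

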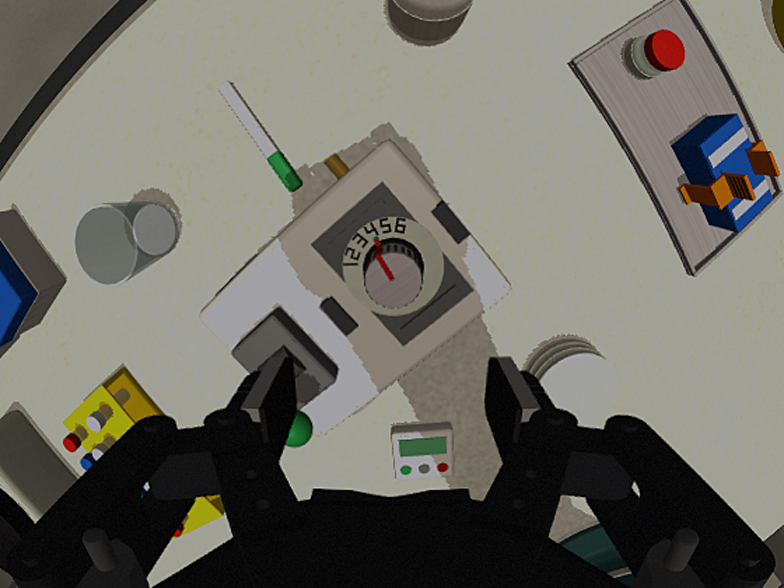

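View pics/m_wz.png

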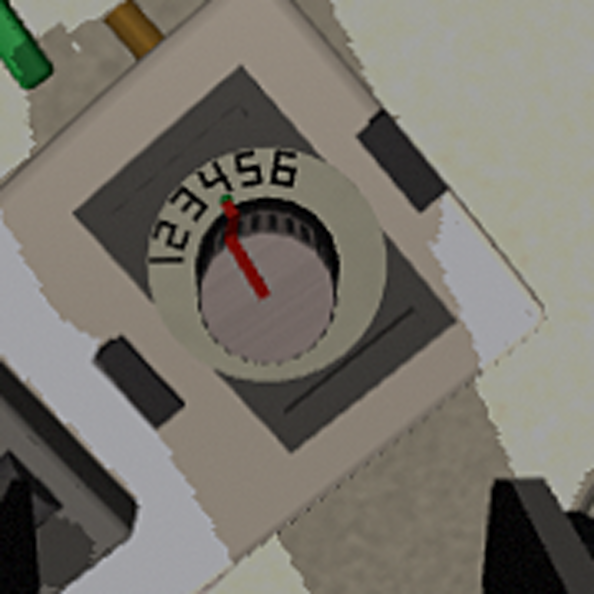

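```bash
python3 -m jog '[40,-0.03,0.04,0,0,0,0.08,20,-0.05,0.06,0,0,0,0.1,12,-0.05,0.07,0,0,0,0.1,12,-0.06,0.07,0,0,0,0.1,12,-0.05,0.06,0,0,0,0.07,12,-0.033,0.043,0,0,0,0,12,0,0,0,0,0,0]'
python3 - <<'E'
from h import *
w=viewer.camera("wrist");cv2.imwrite("pics/n_w.png",cv2.resize(w,None,fx=1.4,fy=1.4,interpolation=cv2.INTER_CUBIC))
o=get_obs();p=o["tool_pos"];R=o["eef_rot"];print(p,R.round(3))
hsv=cv2.cvtColor(w,cv2.COLOR_BGR2HSV);m=cv2.inRange(hsv,(50,120,40),(75,255,255))
n,l,st,ce=cv2.connectedComponentsWithStats(m)
for i in range(1,n):
    if st[i,4]>150: print(st[i],ce[i],onz("wrist",*ce[i],.164))
E
```

```text
clock: 17.4
tool_pos: [0.5148, 0.0726, 0.2457]
eef_rot: [[0.996, 0.093, -0.0], [0.093, -0.996, 0.0], [-0.0, -0.0, -1.0]]
ft_force: [0.9, -0.7, 0.4]
grip_width: 0.138
[0.51525492 0.07188798 0.24565999] [[ 0.996  0.092 -0.   ]
 [ 0.092 -0.996 -0.   ]
 [-0.     0.    -1.   ]]
[339  13  12  30 296] [344.44256757  27.08445946] [0.66330777 0.03541962 0.164     ]
[263 137  33  33 852] [278.99295775 152.74530516] [0.55947716 0.0758506  0.164     ]
```

View pics/n_w.png

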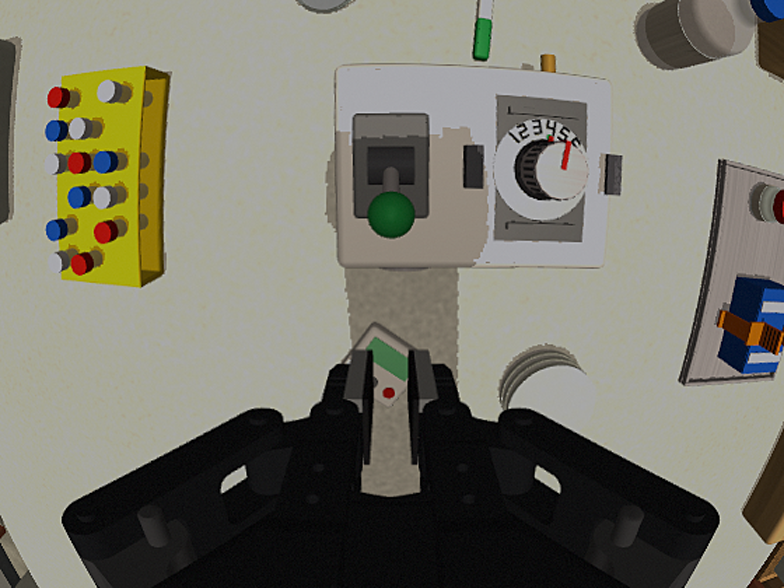

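```bash
python3 -m jog '[12,0,0,-0.08,0,0,0,12,0,0,-0.12,0,0,0,12,0,0,-0.11,0,0,0,12,0,0,-0.06,0,0,0,12,0,0,0,0,0,0]'
python3 - <<'E'
from h import *
s=viewer.camera("side");cv2.imwrite("pics/o_s.png",cv2.resize(s[100:280,200:370],None,fx=3.3,fy=3.3,interpolation=cv2.INTER_CUBIC))
w=viewer.camera("wrist");cv2.imwrite("pics/o_w.png",w)
E
```

```text
clock: 18.08
tool_pos: [0.5149, 0.071, 0.1336]
eef_rot: [[0.996, 0.092, -0.002], [0.092, -0.996, -0.001], [-0.002, 0.001, -1.0]]
ft_force: [1.4, 0.2, 1.1]
grip_width: 0.137
```

View pics/o_s.png

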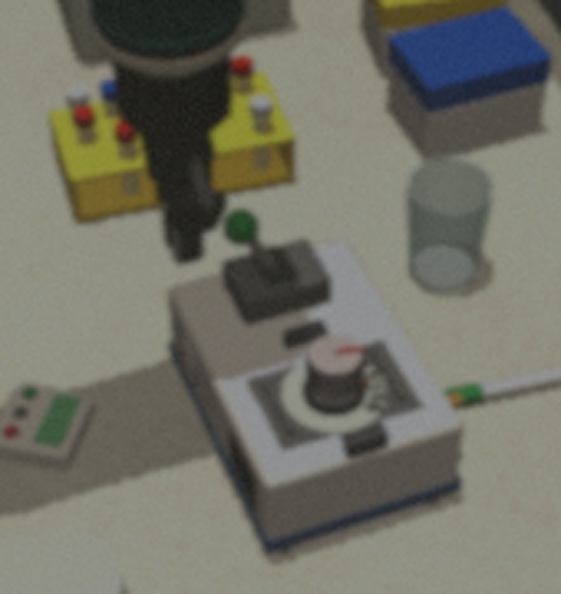

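View pics/o_w.png

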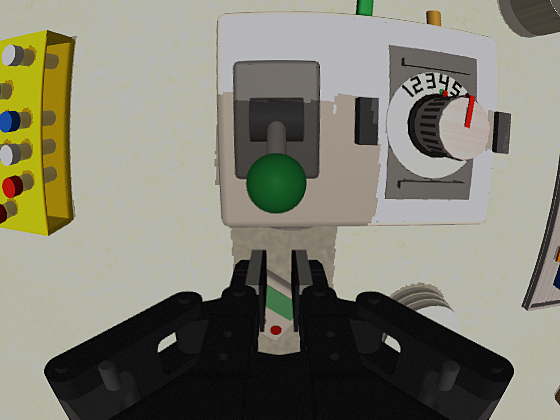

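```bash
python3 -m jog '[12,0.04,0.004,0,0,0,0,12,0.04,0.004,0,0,0,0,12,0.04,0.004,0,0,0,0,12,0.04,0.004,0,0,0,0,12,0.04,0.004,0,0,0,0,12,0.03,0.003,0,0,0,0,12,0.02,0.002,0,0,0,0,12,0,0,0,0,0,0]'
python3 - <<'E'
from h import *
s=viewer.camera("side");cv2.imwrite("pics/p_s.png",cv2.resize(s[100:280,200:370],None,fx=3.3,fy=3.3,interpolation=cv2.INTER_CUBIC))
w=viewer.camera("wrist");cv2.imwrite("pics/p_w.png",w)
E
```

```text
clock: 19.18
tool_pos: [0.5905, 0.0794, 0.1346]
eef_rot: [[0.996, 0.094, 0.0], [0.094, -0.996, -0.0], [0.0, 0.0, -1.0]]
ft_force: [0.9, 0.0, 0.1]
grip_width: 0.143
```

View pics/p_s.png

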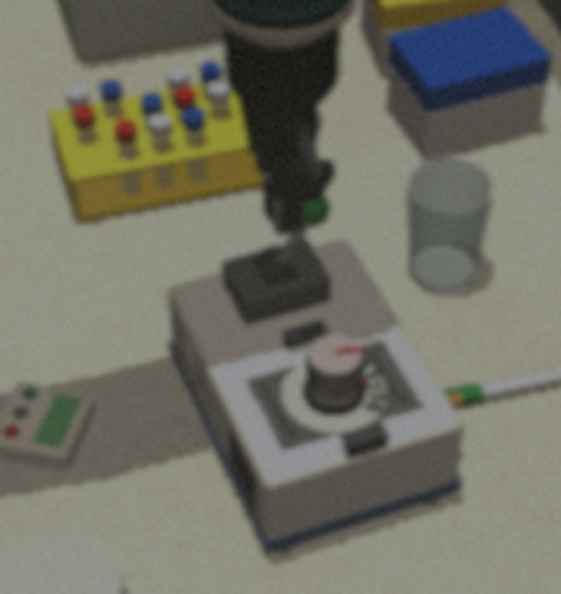

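View pics/p_w.png

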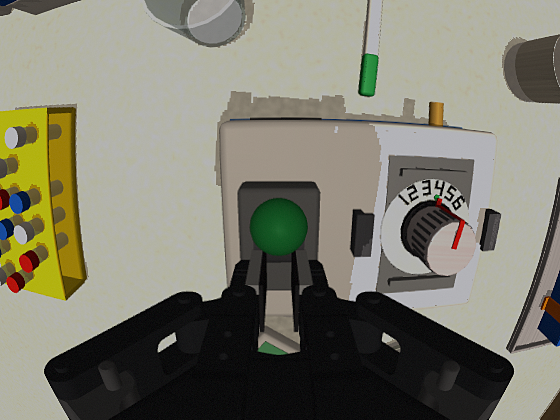

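Run:
```python
from h import *
for z in (.165,.170): print(onz("wrist",278,227,z))
print([ (a,(np.array([.5866,.0785])+.06*np.sin(a-.5)*np.array([.9955,.095])).round(4), .112+.06*np.cos(a-.5)) for a in (.6,.8,.85,1.0)])
```

```text
[0.61388129 0.08209111 0.165     ]
[0.61562762 0.08224501 0.17      ]
[(0.6, array([0.5926, 0.0791]), np.float64(0.17170024991668154)), (0.8, array([0.6043, 0.0802]), np.float64(0.16932018934753634)), (0.85, array([0.6071, 0.0805]), np.float64(0.16836236277084274)), (1.0, array([0.6152, 0.0812]), np.float64(0.16465495371342237))]
```

```bash
python3 -m jog '[12,0.01,0.001,0,0,0,0,12,0.01,0.001,0,0,0,0,12,0,0,0,0,0,0]'; python3 -m jog '[12,0.01,0.001,0,0,0,0,12,0,0,0,0,0,0]'
```

```text
clock: 19.65
tool_pos: [0.593, 0.0801, 0.1339]
eef_rot: [[0.996, 0.094, -0.007], [0.094, -0.996, -0.0], [-0.007, -0.001, -1.0]]
ft_force: [-25.1, -0.4, 10.9]
grip_width: 0.144
clock: 19.9
tool_pos: [0.5936, 0.0801, 0.1336]
eef_rot: [[0.995, 0.094, -0.012], [0.094, -0.996, -0.0], [-0.012, -0.001, -1.0]]
ft_force: [-43.8, -2.4, 23.8]
grip_width: 0.139
```

Against the stop. Back off, rise, and check everything.

```bash
python3 -m jog '[12,-0.03,-0.003,0,0,0,0,12,-0.06,-0.006,0,0,0,0,12,-0.06,-0.006,0,0,0,0,12,-0.03,0,0.08,0,0,0,12,0,0,0.12,0,0,0,12,0,0,0.12,0,0,0,12,0,0,0.1,0,0,0,12,0,0,0,0,0,0]'
python3 - <<'E'
from h import *
w=viewer.camera("wrist");cv2.imwrite("pics/q_w.png",cv2.resize(w,None,fx=1.4,fy=1.4,interpolation=cv2.INTER_CUBIC))
hsv=cv2.cvtColor(w,cv2.COLOR_BGR2HSV);m=cv2.inRange(hsv,(50,120,40),(75,255,255))
n,l,st,ce=cv2.connectedComponentsWithStats(m)
for i in range(1,n):
    if st[i,4]>150: print(st[i],ce[i],onz("wrist",*ce[i],.165))
s=viewer.camera("side");cv2.imwrite("pics/q_s.png",cv2.resize(s,None,fx=1.4,fy=1.4,interpolation=cv2.INTER_CUBIC))
E
```

```text
clock: 20.9
tool_pos: [0.5462, 0.076, 0.263]
eef_rot: [[0.996, 0.094, 0.004], [0.094, -0.996, 0.001], [0.004, -0.001, -1.0]]
ft_force: [-0.0, -1.4, -1.2]
grip_width: 0.145
[337  41  12  29 282] [342.60638298  54.66666667] [0.67438108 0.0368512  0.165     ]
[264 107  31  31 747] [279.44712182 122.16331995] [0.61305215 0.08195166 0.165     ]
```

View pics/q_w.png

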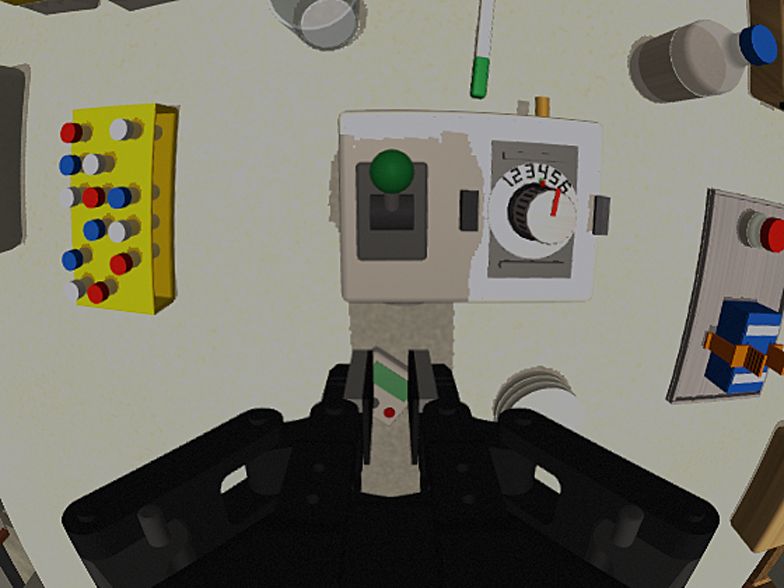

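View pics/q_s.png

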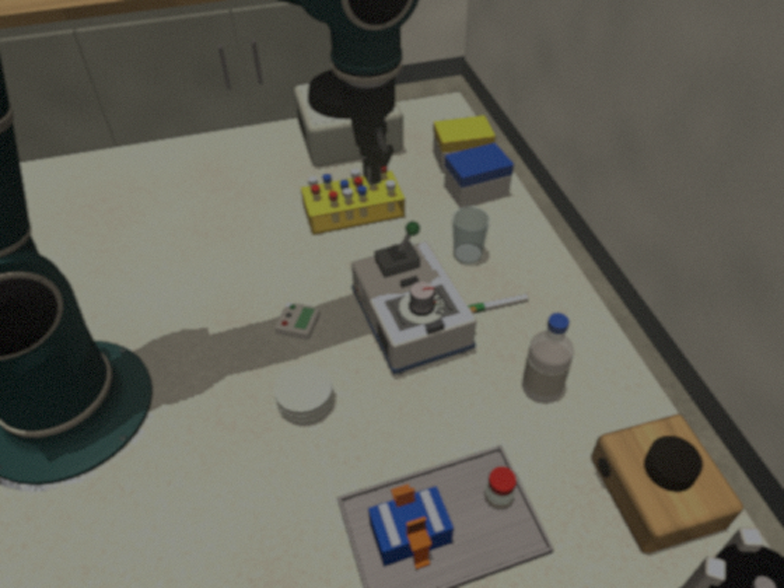

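The ball is at about (0.613, 0.082), where a full 1.0 rad throw predicts 0.615. The sleeve points at 4, and the cover lies flat in the tray with the jar and bystanders in place.

```bash
python3 -c "
from plant import order,get_obs
print(order.hand_in()); print(get_obs()['ft_force'])"
```

```text
the job is handed in; nothing more can be done
None
the job is handed in; nothing more can be done
```

I unclipped the cover by its tabs and set it down in the tray. I then turned the regulator sleeve from 2 to 4, let go of it, pushed the lever over to its stop, and handed the job in at about 21 s. The hand-in gave no verdict.

**Last checks, before handing in:**
- **Cover:** it lies right way up and flat on the tray floor in the half nearest the robot, released.
- **Sleeve:** the red pointer was at the green dot by the 4 when I checked after letting go. The sleeve was not touched again.
- **Lever:** the ball measures at about x 0.613 m, against 0.615 m predicted for a full throw. The finger force rose to about 44 N when pressing on the stop.
- **Everything else:** the jar and the other things on the bench look unmoved by eye, and the robot was touching nothing.

**Failed or disagreed:**
- **First squeeze missed:** the fingers closed above the tabs, because the fingertips stand about 20 mm behind the reported TCP when partly closed. I saw this in the pictures, went lower, and the second squeeze worked.
- **Tray position:** a far-off wrist view and the side view differed by up to 16 mm. A closer wrist view from above settled it before I placed the cover.
- **Setting the cover down:** it was pressed on the tray with about 40 N for a moment. I eased that to about 10 N before letting go.

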